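# Lay out the practice-eye tray

### The arm

A 6-joint arm with a two-finger parallel gripper is mounted at the origin on the work surface. World frame = base frame: x ahead of the robot, y to its left, z up, the work surface at z = 0. Lengths are in m, angles in rad, forces in N, time in s.
With the tool pointing down it reaches from about 0.425 to 0.95 m from the base axis. Payload 3.5 kg.
Tool frame: the origin (TCP) lies at the very end of the fingers, on their centre line; the grasp point (between the pads) lies 19 mm behind it; z points along the fingers, y is the line along which they close (so a half turn about z gives the same grasp; the last joint's range is limited). The gripper opens to 85 mm and grips with 20 to 120 N. Pads are 22 mm wide; open, the fingers measure 114 mm over their backs; the gripper's body (76 mm by 85 mm) begins 54 mm behind the grasp point. The pads swing forward as they close: fully open they stand 13 mm farther back than shut.
Start: joints at [-1.314, 0.286, 1.577, -0, 1.279, -0.15], TCP at [0.267, -0.62, 0.231] pointing down, gripper open.
Joint ranges: [-2.77, 2.77], [-0.9, 2.22], [0.21, 2.48], [-1.53, 4.67], [0.24, 2.81], [-2.84, 2.84]. Speed limits (rad/s): [2.79, 2.79, 3.14, 3.14, 3.14, 3.14].

### API

Orientations are given as a unit quaternion [x, y, z, w].
In Python, from station import r gives the robot as it stands.
- The arm moves only by the tool send_rows, never from a script. Its argument "moves" is a list of rows, each a list of 5 numbers: the shift along the tool's x, y, z in mm, then the turn about the tool's z in degrees, then the opening in per cent of the stroke, from 0 (shut) to 100 (fully open). A call has 1 to 10 rows; each row is the pose to reach, as a shift and turn from the pose commanded when the call began, along the tool's axes at that moment; what a row does not reach only later rows make up. A row lasts 1/10 s, in which the tool goes at most 50 mm and 8.59 degrees, less where a joint would pass 70% of its speed; a pose out of reach is approached as far as the arm can. A call with a gripper value outside its range is refused whole. The fingers move at their own pace and stop on an object; the grip force is fixed at half the most. Time passes only in rows, so rows that repeat a pose let the fingers close. It gives the time, the measured TCP pose, the force, the opening and the grip force at its end, in the units of the state.
- r.get_obs(): the state, without advancing time (a new reading comes with each control period).
- r.get_image(name): name is "scene" or "top" or "wrist"; returns the picture (420x560x3 uint8, red, green, blue); there is no depth.
- r.camera_info(name): a dict with "K" (3x3 intrinsics, pixels), "camera_from_world" (4x4, takes a point from world to camera coordinates); the wrist camera has in their place "tool_from_camera" (4x4, takes a point from camera to tool coordinates, whose origin is the TCP and whose axes are the flange's). Camera axes: x right, y down, z forward; pixel columns grow to the right and rows downward; lengths in m; the calibration is good to about 2 mm. A picture is of the moment at which its call begins: read the wrist's pose just before it. camera_info takes no time and is no camera call.
- r.job_done(): hands the job in; it is judged then, once.
The state is a dict: "time_s": time; "joint_positions": joint angles; "dq": joint speeds; "joint_torque": joint torques, N m; "position": TCP position; "tcp_rot": TCP orientation; "ft_force": force on the tool from outside, world axes, zero at the start; "wrist_torque": the same for the moment, N m; "gripper_width": finger opening in m; "grasp_force": force on a finger pad.
Only numpy, scipy, OpenCV 4.12 (cv2) and the standard library are available. Lean on these libraries where they do the work, as an engineer would, in place of code of your own. Each camera call takes 0.05 s, during which the arm holds its last target. There are 200 camera calls.

### The job

Lay out the round tray for laser practice: set the practice eye centred on top of the dark steel pedestal, stand the amber dropper bottle midway between the pedestal and the yellow sharps tub, the blue-capped rinse bottle midway between the pedestal and the green swab box, and the steel cup midway between the sharps tub and the swab box, all upright. Last of all, when those four are in place, lay the orange suction ring flat on the practice eye so that the blue cornea stands up through it. Leave the spare green-capped bottle where it is.

Things in the scene. Friction and masses are not known exactly. Their poses are not given: they have to be found in the camera images.
- pedestal: Dark steel round block with a black rubber top, 70 mm across, 25 mm high, fixed on the round pale metal tray (344 mm across; its flat top lies 6 mm above the table). Its origin is the centre of its underside and its z axis points up; as a round thing its heading means nothing. Pedestal, sharps tub and swab box stand at the corners of an equal-sided triangle, 220 mm from centre to centre; which one is at which corner changes.
- sharps_tub: Yellow round tub with a red lid, 70 mm across, 55 mm high, fixed on the round pale metal tray (344 mm across; its flat top lies 6 mm above the table). Its origin is the centre of its underside and its z axis points up; as a round thing its heading means nothing.
- swab_box: Green box with a white slot on top, 54 x 54 mm, 50 mm high, fixed on the round pale metal tray (344 mm across; its flat top lies 6 mm above the table). Its origin is the centre of its underside; z up, x and y along its sides.
- amber_bottle: Amber dropper bottle with a black cap and white label: body 34 mm across and straight up to 47 mm, cap 22 mm across, 75 mm high in all, about 60 g. Its origin is the centre of its underside and its z axis points up; as a round thing its heading means nothing. Starts standing upright on the table, beside the tray.
- rinse_bottle: White bottle with a blue cap and blue label: body 40 mm across and straight up to 52 mm, cap 22 mm across, 80 mm high in all, about 80 g. Its origin is the centre of its underside and its z axis points up; as a round thing its heading means nothing. Starts standing upright on the table, beside the tray.
- spare_bottle: White bottle with a green cap and green label, 34 mm across, 75 mm high. Not needed: it stays where it stands. Its origin is the centre of its underside and its z axis points up; as a round thing its heading means nothing. Starts standing upright on the table, beside the tray.
- practice_eye: White round puck 52 mm across with straight sides and 22 mm high, and in the middle of its top a blue dome with a black pupil (the cornea), 20 mm across at its foot and 10 mm high (32 mm in all), about 70 g. Its origin is the centre of its underside and its z axis points up; as a round thing its heading means nothing. Starts standing upright on the table, beside the tray.
- suction_ring: Orange rigid ring, 48 mm outside, 34 mm inside, 14 mm high, about 30 g; it drops over the cornea and rests on the flat top of the practice eye, 22 mm above the eye's origin. Origin at the centre of its underside, z up along its axis. Starts flat on the table, beside the tray.
- steel_cup: Open steel cup, 50 mm across at the rim and somewhat narrower below, 40 mm high, wall 3 mm, about 80 g. Its origin is the centre of its underside and its z axis points up; as a round thing its heading means nothing. Starts standing upright on the table, beside the tray.
Not all that is in view belongs to the job. Leave any red look-alike of the rinse_bottle alone.

How it is judged:
On the way, in this order (a step that is already met when the one before it is completed fails the run):
1. practice eye, amber bottle, rinse bottle and steel cup all stand in their places, at rest (horizontal distance between each of amber_bottle, rinse_bottle and pedestal below 0.123 m and horizontal distance between each of amber_bottle, steel_cup and sharps_tub below 0.123 m and horizontal distance between amber_bottle and swab_box between 0.175526 and 0.205526 m and height (world z) of each of amber_bottle, rinse_bottle, steel_cup below 0.009 m and linear speed of each of amber_bottle, rinse_bottle, steel_cup, practice_eye below 0.01 m/s and angle between each of amber_bottle, rinse_bottle, steel_cup, practice_eye's own z axis and vertical below 0.1 rad and horizontal distance between each of rinse_bottle, steel_cup and swab_box below 0.123 m and horizontal distance between rinse_bottle and sharps_tub between 0.175526 and 0.205526 m and horizontal distance between steel_cup and pedestal between 0.175526 and 0.205526 m and horizontal distance between practice_eye and pedestal below 0.01 m and z of practice_eye in the frame of pedestal between 0.022 and 0.028 m), for 0.2 s.
2. the suction ring then lies on the practice eye around the cornea (horizontal distance between suction_ring and practice_eye below 0.01 m and z of suction_ring in the frame of practice_eye between 0.019 and 0.025 m and linear speed of suction_ring below 0.01 m/s and angle between suction_ring's own z axis and vertical below 0.1 rad), for 0.2 s.
At the end, for the whole second after the job is handed in: Eye on pedestal within 10 mm; both bottles and cup on the tray at the midpoints of their pairs, within 13 mm along and 15 mm across the line; ring flat on the eye around the cornea, within 10 mm; all upright within 0.1 rad, at rest; spare bottle within 20 mm of its start (all of step 1 and all of step 2 and distance of spare_bottle from where it was at the start of the episode below 0.02 m); the robot touches nothing.
It fails at once if the spare green-capped bottle is moved or knocked over (distance of spare_bottle from where it was at the start of the episode above 0.02 m or angle between spare_bottle's own z axis and vertical above 0.3 rad).
It also fails if it takes over 125 s, if anything falls off the work surface, if the arm or the gripper's body presses on something with over 40 N, if the wrist force passes 120 N, or if a joint passes its speed limit or range.

## Working session

There is one attempt and no reset: what is moved stays moved. The work goes in short steps, Python scripts to look and compute and a tool call to move; the robot and the scene stay as the last step left them, time stands still between calls to the robot, and variables do not carry over. Pictures are saved under pics/ and viewed, at most 14 in all, crops included, and the job is handed in when it is done.

Besides the shell and the picture viewer there is one more tool, called after "Request:" as name([rows], argument=value, ...), one row to a line, values as JSON. send_rows: Moves the arm, as the interface text tells. Its arguments: {"type":"object","properties":{"moves":{"type":"array"}},"required":["moves"]}

```bash
ls; mkdir -p pics; python3 - <<'E'
from station import r
import cv2, numpy as np
np.set_printoptions(precision=4,suppress=True)
o=r.get_obs(); print(o)
for n in("top","scene"):
    cv2.imwrite(f"pics/{n}0.png",r.get_image(n)[:,:,::-1])
    print(n,r.camera_info(n))
print(r.camera_info("wrist"))
E
```

```text
pics
{'time_s': 0.0, 'joint_positions': array([-1.314 ,  0.2872,  1.5782, -0.    ,  1.2786, -0.15  ]), 'dq': array([-0.0005, -0.0015,  0.0005, -0.0021,  0.0005, -0.0008]), 'joint_torque': array([ -0.0001, -40.598 , -29.2628,  -0.0002,   0.0058,  -0.    ]), 'position': array([ 0.2669, -0.6193,  0.2299]), 'tcp_rot': array([ 0.9794,  0.202 , -0.0001, -0.0012]), 'ft_force': array([-1.04  ,  0.6784, -0.0817]), 'wrist_torque': array([-0.0127, -0.0122,  0.006 ]), 'grasp_force': 0.0, 'gripper_width': 0.08580389240739698}
top {'K': array([[380.7843,   0.    , 277.708 ],
       [  0.    , 380.7843, 208.0503],
       [  0.    ,   0.    ,   1.    ]]), 'camera_from_world': array([[-0.0025, -0.9998, -0.0221,  0.0544],
       [-0.9898,  0.0056, -0.1421,  0.4932],
       [ 0.1422,  0.0215, -0.9896,  0.8477],
       [ 0.    ,  0.    ,  0.    ,  1.    ]])}
scene {'K': array([[539.6045,   0.    , 281.3988],
       [  0.    , 539.6045, 202.2813],
       [  0.    ,   0.    ,   1.    ]]), 'camera_from_world': array([[ 0.0303,  0.9994, -0.0163, -0.07  ],
       [ 0.777 , -0.0338, -0.6286, -0.3798],
       [-0.6288,  0.0064, -0.7776,  1.9303],
       [ 0.    ,  0.    ,  0.    ,  1.    ]])}
{'K': array([[345.2335,   0.    , 279.196 ],
       [  0.    , 345.2335, 209.8129],
       [  0.    ,   0.    ,   1.    ]]), 'tool_from_camera': array([[ 0.0002, -0.9487, -0.3163,  0.0822],
       [ 1.    ,  0.0001,  0.0004,  0.0006],
       [-0.0003, -0.3163,  0.9487, -0.1424],
       [ 0.    ,  0.    ,  0.    ,  1.    ]])}
```

View pics/top0.png

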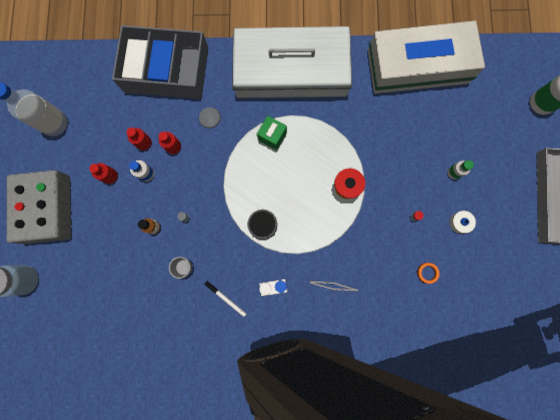

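View pics/scene0.png

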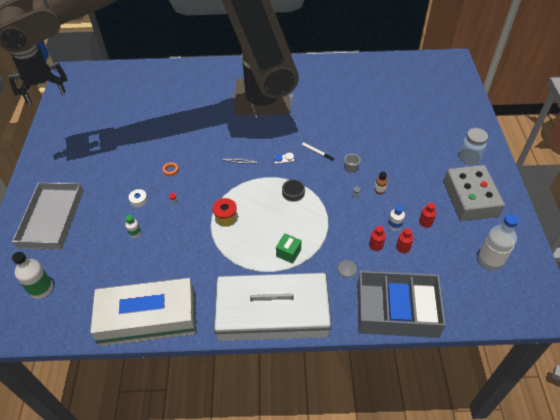

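The top view shows the tray centred near (294,184), with the pedestal at (263,223), tub at (349,183) and box at (272,131). The rinse bottle is at (140,169) beside the red look-alikes, amber at (150,227), cup at (180,267), eye at (463,222), ring at (429,273) and the spare at (460,170). The scene view agrees.

```bash
cat > h.py <<'E'
from station import r
import cv2, numpy as np
from scipy.spatial.transform import Rotation as R
np.set_printoptions(precision=4,suppress=True)
def cam(n,o=None):
    c=r.camera_info(n)
    if n!="wrist": return c["K"],np.linalg.inv(c["camera_from_world"])
    T=np.eye(4);T[:3,:3]=R.from_quat(o["tcp_rot"]).as_matrix();T[:3,3]=o["position"]
    return c["K"],T@c["tool_from_camera"]
def cast(kt,uv,z):
    K,T=kt; d=T[:3,:3]@np.linalg.solve(K,[uv[0],uv[1],1]); p=T[:3,3]
    return p+d*(z-p[2])/d[2]
def blob(hsv,lo,hi,seed,rad):
    m=cv2.inRange(hsv,np.array(lo),np.array(hi)); w=np.zeros_like(m)
    cv2.circle(w,tuple(int(s) for s in seed),rad,255,-1); m&=w
    c,_=cv2.findContours(m,cv2.RETR_EXTERNAL,cv2.CHAIN_APPROX_NONE)
    if not c: return None,0,0
    c=max(c,key=cv2.contourArea); (u,v),rr=cv2.minEnclosingCircle(c)
    M=cv2.moments(c); 
    return np.array([M['m10'],M['m01']])/max(M['m00'],1e-9),cv2.contourArea(c),rr
E
python3 - <<'E'
from h import *
W=[(0,0,120),(179,70,255)]
D={"top":cv2.imread("pics/top0.png"),"scene":cv2.imread("pics/scene0.png")}
Q=[("tray","top",*[(0,0,120),(179,60,255)],(294,184),80,.006),
("ped","top",(0,0,0),(179,255,60),(263,223),18,.031),
("tub","top",(0,120,80),(8,255,255),(349,183),22,.061),
("tub","scene",(0,120,80),(8,255,255),(224,208),16,.061),
("box","top",(45,100,100),(80,255,255),(272,131),22,.056),
("box","scene",(45,100,140),(80,255,255),(289,247),16,.056),
("eye","top",(0,0,100),(179,60,255),(463,222),16,.022),
("eye","scene",(0,0,100),(179,60,255),(138,198),14,.022),
("ring","top",(5,120,80),(20,255,255),(429,273),16,.010),
("ring","scene",(5,120,80),(20,255,255),(170,169),14,.010),
("cup","top",(0,0,60),(179,90,255),(180,267),16,.035),
("rinsecap","top",(100,150,120),(125,255,255),(134,165),9,.078),
("rinsecap","scene",(100,150,120),(125,255,255),(397,211),9,.078),
("sparecap","top",(45,100,60),(80,255,255),(467,165),10,.07),
("sparecap","scene",(45,100,60),(80,255,255),(130,219),8,.07),
("amber","top",(5,100,60),(20,255,255),(150,227),16,.03),
("amber","scene",(5,100,60),(20,255,255),(381,184),14,.03)]
for n,c,lo,hi,s,rad,z in Q:
    uv,a,rr=blob(cv2.cvtColor(D[c],cv2.COLOR_BGR2HSV),lo,hi,s,rad)
    print(n,c,uv,a,round(rr,1), None if uv is None else cast(cam(c),uv,z)[:2])
s=[cv2.resize(D["top"][y-30:y+30,x-40:x+40],(400,300),interpolation=cv2.INTER_CUBIC) for x,y in((145,165),(165,245),(455,170),(450,250))]
cv2.imwrite("pics/z0.png",np.vstack([np.hstack(s[:2]),np.hstack(s[2:])]))
E
```

```text
tray top [291.2338 186.7204] 13573.5 70.8 [0.5496 0.0202]
ped top [261.7473 223.5617] 486.0 12.9 [0.458  0.0896]
tub top [349.3971 182.9559] 661.5 15.3 [ 0.5463 -0.1108]
tub scene [224.3409 207.8737] 332.5 11.5 [ 0.5539 -0.1081]
box top [271.275  129.5305] 428.5 14.7 [0.676  0.0665]
box scene [288.1771 243.2806] 246.5 12.4 [0.6798 0.0687]
eye top [463.9083 221.3507] 394.5 13.0 [ 0.4618 -0.3793]
eye scene [137.5378 197.4422] 251.0 9.7 [ 0.4716 -0.3745]
ring top [427.9555 272.7329] 322.0 10.9 [ 0.3441 -0.2941]
ring scene [170.015  168.7845] 133.0 7.4 [ 0.3482 -0.2918]
cup top [179.4825 267.1747] 385.5 12.1 [0.3584 0.2772]
rinsecap top [133.1471 164.9216] 51.0 4.5 [0.5879 0.3786]
rinsecap scene [398.6406 207.8906] 32.0 3.6 [0.5885 0.38  ]
sparecap top [468.1306 164.45  ] 60.0 4.8 [ 0.5848 -0.3755]
sparecap scene [129.0866 218.3939] 38.5 4.0 [ 0.5871 -0.3715]
amber top [149.8365 226.0446] 78.5 7.4 [0.4535 0.3516]
amber scene [381.2199 181.7663] 48.5 5.1 [0.449  0.3581]
```

View pics/z0.png

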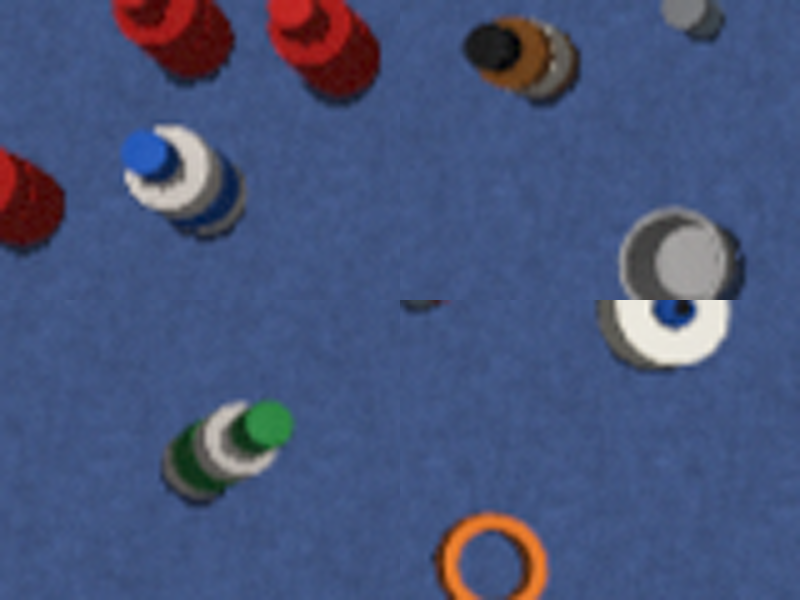

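The crops show clear caps: blue at about (133,165) and green at (468,164). The amber bottle's black cap is at about (143,224). The three fixed things are 218–221 mm apart, which matches the 220 mm given. I'll do the eye first.

```bash
cat >> h.py <<'E'
def go(p,yaw=None):
    "tool shift mm and turn deg from the pose now to world p and yaw (deg of tool x)"
    o=r.get_obs(); Rm=R.from_quat(o["tcp_rot"]).as_matrix()
    y0=np.degrees(np.arctan2(Rm[1,0],Rm[0,0])); t=0 if yaw is None else -((yaw-y0+180)%360-180)
    # commanded tool is taken as exactly vertical
    c,s=np.cos(np.radians(y0)),np.sin(np.radians(y0)); Rv=np.array([[c,s,0],[s,-c,0],[0,0,-1]])
    d=1000*Rv.T@(np.array(p)-o["position"]); print("shift",np.round(d,1),"turn",round(t,1),"yaw",round(y0,1),"t",round(o["time_s"],2))
E
python3 - <<'E'
from h import *
go([.467,-.377,.13],0)
print(cast(cam("top"),(143.4,224.4),.075),[cast(cam("top"),p,.078)[:2] for p in((132,130),(163,135.5),(97.5,167))])
E
```

```text
shift [ 279.6 -143.4  100. ] turn 23.3 yaw 23.3 t 0.1
[0.4528 0.3499 0.075 ] [array([0.6703, 0.3856]), array([0.6564, 0.3134]), array([0.5837, 0.4599])]
```

Request:
send_rows([
  [45,-25,20,8,100],
  [90,-50,40,16,100],
  [135,-75,60,23.3,100],
  [180,-95,80,23.3,100],
  [225,-120,100,23.3,100],
  [280,-143,100,23.3,100],
  [280,-143,100,23.3,100],
  [280,-143,100,23.3,100],
])

```text
time_s: 0.9
position: [0.4693, -0.3738, 0.1298]
tcp_rot: [1.0, 0.003, -0.001, -0.001]
ft_force: [-0.9, 0.0, 0.1]
gripper_width: 0.0855
grasp_force: 0.0
```

```bash
python3 - <<'E'
from h import *
o=r.get_obs(); im=r.get_image("wrist")[:,:,::-1].copy(); cv2.imwrite("pics/w1.png",im)
print(o["position"],o["dq"])
uv,a,rr=blob(cv2.cvtColor(im,cv2.COLOR_BGR2HSV),(0,0,130),(179,60,255),(280,210),120)
p=cast(cam("wrist",o),uv,.022); print(uv,a,rr,p); go([p[0],p[1],-.001],0)
E
```

```text
[ 0.4693 -0.3738  0.1298] [-0.0659 -0.0029 -0.0188 -0.0418 -0.0045 -0.0374]
[286.2999 210.9369] 3439.0 34.359500885009766 [ 0.4673 -0.3792  0.022 ]
shift [ -1.1   3.5 131.4] turn 0.2 yaw 0.2 t 0.95
```

View pics/w1.png

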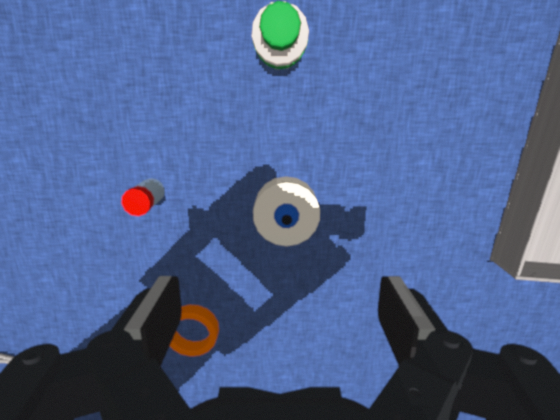

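The wrist view shows the eye at (286,211), with the ring at (193,330) and the spare bottle's green cap at (280,25), well clear. Descend and grip.

Request:
send_rows([
  [-1,4,40,0,100],
  [-1,4,80,0,100],
  [-1,4,110,0,100],
  [-1,4,130,0,100],
  [-1,4,130,0,100],
  [-1,4,130,0,0],
  [-1,4,130,0,0],
  [-1,4,130,0,0],
  [-1,4,130,0,0],
  [-1,4,130,0,0],
])

```text
time_s: 1.95
position: [0.468, -0.3836, 0.004]
tcp_rot: [1.0, 0.0, 0.001, 0.002]
ft_force: [0.4, -0.6, 6.1]
gripper_width: 0.0497
grasp_force: 62.9
```

Request:
send_rows([
  [0,0,-10,0,0],
  [0,0,-40,0,0],
  [0,0,-80,0,0],
  [0,0,-120,0,0],
  [0,0,-120,0,0],
  [0,0,-120,0,0],
])

```text
time_s: 2.55
position: [0.4671, -0.382, 0.1229]
tcp_rot: [1.0, 0.0, 0.001, 0.001]
ft_force: [0.4, 0.5, -1.4]
gripper_width: 0.0497
grasp_force: 62.4
```

```bash
python3 - <<'E'
from h import *
o=r.get_obs(); im=r.get_image("wrist")[:,:,::-1].copy(); cv2.imwrite("pics/w2.png",im)
print(o["position"],o["dq"],o["gripper_width"],o["grasp_force"])
go([.39,.09,.13],0)
E
```

```text
[ 0.4671 -0.382   0.1229] [-0.0003  0.041   0.048   0.0017  0.0013  0.0014] 0.04969942447859403 62.40042686462402
shift [ -76.1 -471.1   -9.1] turn 0.0 yaw 0.0 t 2.6
```

View pics/w2.png

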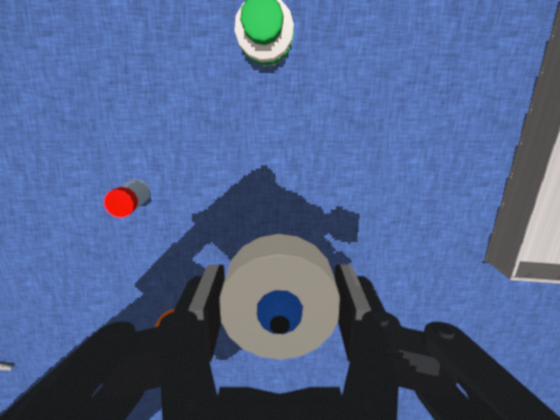

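The eye is held upright, with the cornea at about (279,312). Next I'll move beside the pedestal for a close look.

Request:
send_rows([
  [0,-45,-20,0,0],
  [0,-90,-20,0,0],
  [0,-135,-20,0,0],
  [0,-180,-20,0,0],
  [0,-225,-20,0,0],
  [-3,-270,-20,0,0],
  [-7,-315,-20,0,0],
  [-7,-360,-20,0,0],
  [-7,-372,-20,0,0],
  [-7,-372,-20,0,0],
])

```text
time_s: 3.6
position: [0.4582, -0.0081, 0.1395]
tcp_rot: [1.0, 0.002, -0.002, -0.0]
ft_force: [-0.2, -0.0, -1.3]
gripper_width: 0.05
grasp_force: 62.6
```

Request:
send_rows([
  [0,0,0,0,0],
  [0,0,0,0,0],
  [0,0,0,0,0],
])

```text
time_s: 3.9
position: [0.4597, -0.0111, 0.1412]
tcp_rot: [1.0, -0.001, -0.0, 0.0]
ft_force: [0.3, -0.7, -1.0]
gripper_width: 0.0497
grasp_force: 62.6
```

```bash
python3 - <<'E'
from h import *
o=r.get_obs(); im=r.get_image("wrist")[:,:,::-1].copy(); cv2.imwrite("pics/w3.png",im)
print(o["position"],o["dq"],o["gripper_width"],o["grasp_force"])
E
```

```text
[ 0.4597 -0.0111  0.1412] [ 0.0026 -0.0026 -0.0016  0.0011  0.0022  0.001 ] 0.04966613567600211 62.555562257766724
```

View pics/w3.png

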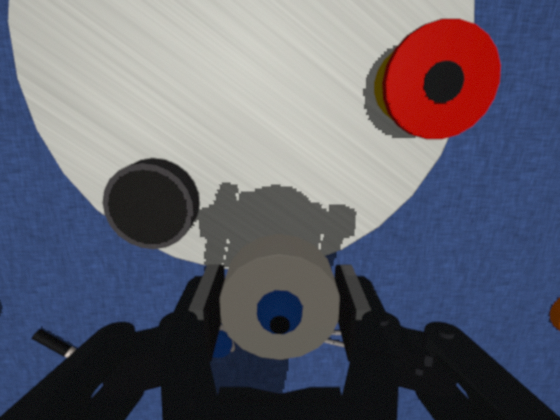

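The pedestal's top face is centred near (150,205), the tub lid near (442,79) and the held cornea near (280,311).

```bash
python3 - <<'E'
from h import *
o=r.get_obs(); im=cv2.imread("pics/w3.png"); h=cv2.cvtColor(im,cv2.COLOR_BGR2HSV); k=cam("wrist",o)
uv,a,rr=blob(h,(0,120,80),(8,255,255),(442,79),75); print("tub",uv,a,rr,cast(k,uv,.061))
m=cv2.inRange(h,np.array((100,120,0)),np.array((130,255,255)))
m2=np.zeros_like(m); cv2.circle(m2,(280,312),28,255,-1); c=max(cv2.findContours(m&m2,0,1)[0],key=cv2.contourArea)
e=cv2.fitEllipse(cv2.convexHull(c)); print("cornea",e)
z=o["position"][2]-.004
for zz in(.022,.025,.027): print(cast(k,e[0],z+zz)-o["position"])
for uv in((150,205),(104,204),(196,204)): print("ped",cast(k,uv,.031))
E
```

```text
tub [441.2582  78.4123] 10536.5 63.53862380981445 [ 0.5513 -0.1092  0.061 ]
cornea ((279.3064270019531, 311.5970764160156), (42.89277648925781, 45.144683837890625), 90.20021057128906)
[-0.0043 -0.0003  0.018 ]
[-0.0022 -0.0003  0.021 ]
[-0.0008 -0.0003  0.023 ]
ped [0.462  0.0879 0.031 ]
ped [0.4628 0.1231 0.031 ]
ped [0.4627 0.0525 0.031 ]
```

Request:
send_rows([
  [1,-45,0,0,0],
  [2,-90,0,0,0],
  [2,-100,0,0,0],
  [2,-100,30,0,0],
  [2,-100,60,0,0],
  [2,-100,85,0,0],
  [2,-100,97,0,0],
  [2,-100,103,0,0],
  [2,-100,106,0,0],
  [2,-100,106,0,0],
])

```text
time_s: 4.95
position: [0.4624, 0.09, 0.036]
tcp_rot: [1.0, -0.0, 0.001, 0.0]
ft_force: [0.6, -0.1, -0.4]
gripper_width: 0.05
grasp_force: 62.7
```

Request:
send_rows([
  [0,0,0,0,0],
  [0,0,0,0,40],
  [0,0,0,0,70],
  [0,0,0,0,100],
  [0,0,0,0,100],
  [0,0,-30,0,100],
  [0,0,-60,0,100],
  [0,0,-100,0,100],
  [0,0,-100,0,100],
  [0,0,-100,0,100],
])

```text
time_s: 5.95
position: [0.4624, 0.0902, 0.1365]
tcp_rot: [1.0, 0.0, 0.001, 0.0]
ft_force: [-0.3, 0.3, -0.1]
gripper_width: 0.0856
grasp_force: 0.0
```

```bash
python3 - <<'E'
from h import *
o=r.get_obs(); im=r.get_image("wrist")[:,:,::-1].copy(); cv2.imwrite("pics/w4.png",im)
print(o["position"],o["dq"],o["gripper_width"],o["grasp_force"]); go([.453,.351,.18],0)
E
```

```text
[0.4624 0.0902 0.1365] [-0.0011  0.0352  0.0432  0.0015  0.001   0.0004] 0.0855588198286942 0.0
shift [  -8.2 -260.8  -45. ] turn 0.0 yaw 0.0 t 6.0
```

View pics/w4.png

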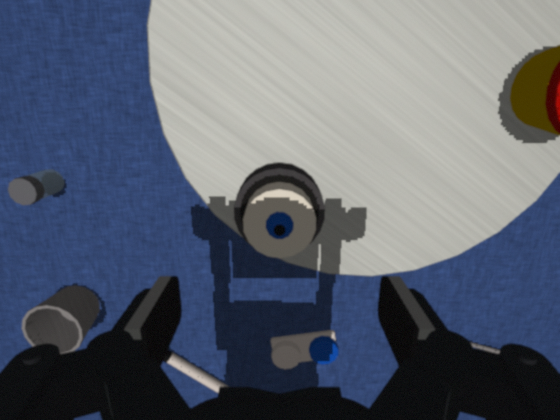

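The eye sits on the pedestal, with its top centred near (280,224). Checking the centring from the pedestal's rim.

```bash
python3 - <<'E'
from h import *
o=r.get_obs(); k=cam("wrist",o)
print("eye top",cast(k,(280,224),.053), "cornea foot~",cast(k,(280,225),.056))
def proj(p): K,T=k; q=np.linalg.inv(T)@[*p,1]; q=K@q[:3]; return q[:2]/q[2]
for x in(.458,.462): print(x,[proj(p) for p in((x+.035,.089,.031),(x+.035,.089,.006),(x,.124,.031),(x,.054,.031))])
im=cv2.imread("pics/w4.png")
print(im[155:200:1,280].mean(1).astype(int)); print(im[225:275,280].mean(1).astype(int))
print(im[205,225:345].mean(1).astype(int))
E
```

```text
eye top [0.4584 0.0894 0.053 ] cornea foot~ [0.4588 0.0894 0.056 ]
0.458 [array([280.5002, 168.4632]), array([280.3755, 162.0607]), array([234.0979, 214.1574]), array([326.7547, 214.1758])]
0.462 [array([280.5087, 162.9805]), array([280.3827, 157.0259]), array([233.8797, 209.1312]), array([326.9884, 209.1504])]
[181 180 177 178 179 179 167 121  63  34  27  28  36  51  61  65  64  66
  62  52  36  29  28  28  27  32  49  76  88  91  94  94  93 112 162 195
 205 206 206 206 206 193 150 104  90]
[16  5  6  9 11  6  7  9  6 12 23 30 38 53 77 88 89 90 90 90 88 89 91 90
 88 89 90 89 90 90 89 89 86 71 53 41 36 36 36 35 33 33 33 35 34 35 35 35
 32 35]
[103 126 128 114  90  80  79  79  73  65  65  64  63  63  60  51  34  19
  13  13  18  39  66  85  94  91  92  89  92  90  90  90  92  90  90  90
  90  89  89  91  89  89  90  90  91  90  90  90  89  91  90  91  90  90
  89  90  89  90  90  90  90  91  89  90  90  89  90  90  89  90  89  91
  89  91  91  91  91  96 118 143 153 173 196 200 188 159 115  64  34  29
  28  30  30  35  47  59  63  65  68  72  75  77  78  78  79  78  77  79
  77  76  76  77  78  76  80  91 130 167 177 178]
```

The pedestal rim gives x of about .458 and the eye is at (.4585,.089), so it is well centred. Next the amber bottle.

Request:
send_rows([
  [-2,-45,-40,0,100],
  [-4,-90,-45,0,100],
  [-6,-135,-45,0,100],
  [-8,-180,-45,0,100],
  [-10,-225,-45,0,100],
  [-10,-261,-45,0,100],
  [-10,-261,-45,0,100],
  [-10,-261,-45,0,100],
  [-10,-261,-45,0,100],
])

```text
time_s: 6.9
position: [0.451, 0.3501, 0.1787]
tcp_rot: [1.0, -0.0, -0.001, 0.001]
ft_force: [0.1, 0.3, -0.5]
gripper_width: 0.0853
grasp_force: 0.0
```

```bash
python3 - <<'E'
from h import *
o=r.get_obs(); im=r.get_image("wrist")[:,:,::-1].copy(); cv2.imwrite("pics/w5.png",im)
print(o["position"],o["dq"]); h=cv2.cvtColor(im,cv2.COLOR_BGR2HSV);k=cam("wrist",o)
for n,lo,hi,z in(("cap",(0,0,0),(179,255,45),.075),("body",(5,100,60),(20,255,255),.045)):
    uv,a,rr=blob(h,lo,hi,(280,200),80); print(n,uv,a,rr,uv is not None and cast(k,uv,z))
E
```

```text
[0.451  0.3501 0.1787] [-0.0139 -0.0161 -0.0014  0.0022  0.0014  0.0018]
cap [272.4718 201.1963] 614.0 15.07491397857666 [0.4578 0.3546 0.075 ]
body [273.4413 185.3582] 616.0 20.469478607177734 [0.4622 0.3543 0.045 ]
```

View pics/w5.png

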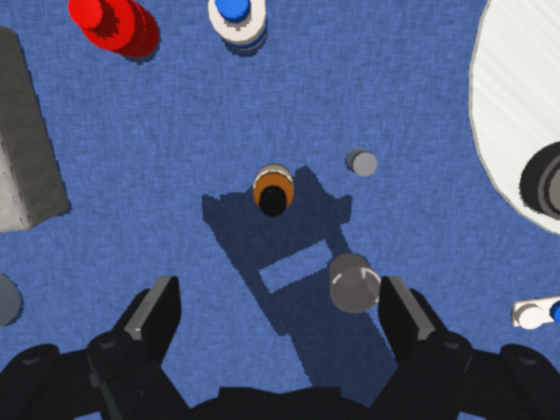

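The amber cap is at (272,201), the small grey thing at (362,162) and the cup at (355,283). I'll descend with a part-open gripper to stay clear of the grey thing.

Request:
send_rows([
  [6,-4,10,0,62],
  [6,-4,20,0,62],
  [6,-4,60,0,62],
  [6,-4,100,0,62],
  [6,-4,140,0,62],
  [6,-4,160,0,62],
  [6,-4,160,0,62],
  [6,-4,160,0,0],
  [6,-4,160,0,0],
  [6,-4,160,0,0],
])

```text
time_s: 7.95
position: [0.4589, 0.3558, 0.0222]
tcp_rot: [1.0, 0.0, 0.002, -0.001]
ft_force: [-0.1, -0.2, -0.3]
gripper_width: 0.0323
grasp_force: 59.4
```

Request:
send_rows([
  [0,0,0,0,0],
  [0,0,0,0,0],
  [0,0,-10,0,0],
  [0,0,-40,0,0],
  [0,0,-80,0,0],
  [0,0,-120,0,0],
  [0,0,-120,0,0],
  [0,0,-120,0,0],
])

```text
time_s: 8.75
position: [0.4583, 0.3557, 0.1424]
tcp_rot: [1.0, 0.0, 0.002, -0.001]
ft_force: [-0.2, -0.4, -0.8]
gripper_width: 0.0319
grasp_force: 59.5
```

```bash
python3 - <<'E'
from h import *
o=r.get_obs(); im=r.get_image("wrist")[:,:,::-1].copy(); cv2.imwrite("pics/w6.png",im[200:,130:430])
print(o["position"],o["dq"],o["gripper_width"],o["grasp_force"])
go([.5045,-.010,.139],0)
E
```

```text
[0.4583 0.3557 0.1424] [ 0.0002  0.0419  0.0507 -0.0003  0.0012 -0.0018] 0.031892645622079746 59.53175569418818
shift [ 47.3 365.1   1.3] turn 0.0 yaw 0.0 t 8.8
```

View pics/w6.png

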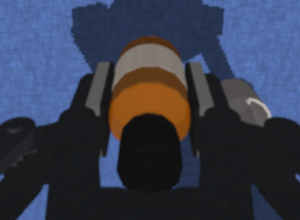

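The amber bottle is held upright.

Request:
send_rows([
  [6,45,0,0,0],
  [12,90,0,0,0],
  [18,135,0,0,0],
  [24,180,0,0,0],
  [30,225,0,0,0],
  [36,270,0,0,0],
  [42,315,0,0,0],
  [46,350,0,0,0],
  [46,366,0,0,0],
  [46,366,0,0,0],
])

```text
time_s: 9.8
position: [0.5024, -0.0125, 0.1383]
tcp_rot: [1.0, -0.002, -0.002, -0.0]
ft_force: [0.1, 0.4, -0.4]
gripper_width: 0.0321
grasp_force: 59.7
```

Request:
send_rows([
  [0,0,0,0,0],
  [0,0,40,0,0],
  [0,0,80,0,0],
  [0,0,100,0,0],
  [0,0,108,0,0],
  [0,0,112,0,0],
  [0,0,112,0,0],
  [0,0,112,0,0],
])

```text
time_s: 10.6
position: [0.5049, -0.0107, 0.0297]
tcp_rot: [1.0, 0.0, 0.001, 0.0]
ft_force: [0.1, 1.1, -0.6]
gripper_width: 0.032
grasp_force: 59.7
```

Request:
send_rows([
  [0,0,1.5,0,0],
  [0,0,1.5,0,0],
  [0,0,1.5,0,30],
  [0,0,1.5,0,62],
  [0,0,1.5,0,62],
  [0,0,1.5,0,62],
  [0,0,-30,0,62],
  [0,0,-80,0,62],
  [0,0,-130,0,62],
  [0,0,-155,0,62],
])

```text
time_s: 11.6
position: [0.5057, -0.0112, 0.1885]
tcp_rot: [1.0, 0.0, 0.004, 0.001]
ft_force: [0.2, -0.5, 0.5]
gripper_width: 0.0534
grasp_force: 0.0
```

Request:
send_rows([
  [0,0,0,0,90],
  [0,0,0,0,90],
  [0,0,0,0,90],
])

```text
time_s: 11.9
position: [0.5023, -0.0105, 0.1812]
tcp_rot: [1.0, -0.0, -0.002, -0.0]
ft_force: [-0.5, 1.0, -1.1]
gripper_width: 0.0769
grasp_force: 0.0
```

```bash
python3 - <<'E'
from h import *
o=r.get_obs(); im=r.get_image("wrist")[:,:,::-1].copy(); cv2.imwrite("pics/w7.png",im)
print(o["position"],o["dq"],o["gripper_width"]); h=cv2.cvtColor(im,cv2.COLOR_BGR2HSV);k=cam("wrist",o)
uv,a,rr=blob(h,(0,0,0),(179,255,45),(285,205),60); print("cap",uv,a,rr,cast(k,uv,.081))
uv,a,rr=blob(h,(0,120,80),(8,255,255),(442,79),110); print("tub",uv,a,rr,cast(k,uv,.061))
uv,a,rr=blob(h,(45,100,90),(80,255,255),(180,10),110); print("box",uv,a,rr,cast(k,uv,.056))
go([.588,.377,.18],135)
E
```

```text
[ 0.5023 -0.0105  0.1812] [-0.0002  0.0115  0.0072 -0.0017  0.0011  0.0003] 0.07685797752865668
cap [279.8966 209.1815] 661.0 15.590926170349121 [ 0.504  -0.0113  0.081 ]
tub [411.3446 139.2204] 6116.0 47.27059555053711 [ 0.5526 -0.1098  0.061 ]
box [177.6061   0.6364] 5.5 3.0414812564849854 [0.6448 0.0582 0.056 ]
shift [  85.8 -387.5    1. ] turn -135.0 yaw 0.0 t 11.95
```

View pics/w7.png

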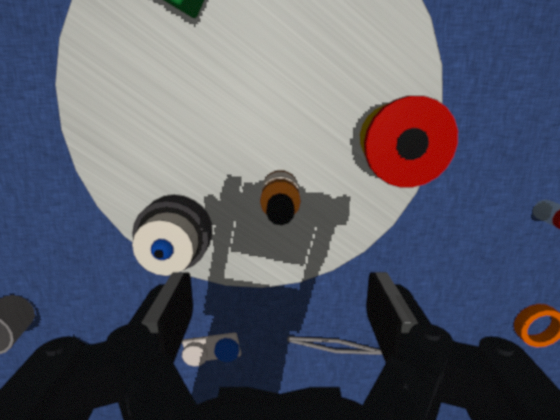

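The amber cap at (280,209) puts the bottle at (.504,-.011), within about 2 mm of its goal. Now the rinse bottle, turning to keep clear of the red ones.

Request:
send_rows([
  [10,-40,0,-8,90],
  [20,-80,0,-16,90],
  [30,-120,0,-24,90],
  [40,-160,0,-32,90],
  [50,-200,0,-40,90],
  [60,-240,0,-48,90],
  [70,-280,0,-56,90],
  [80,-320,0,-64,90],
  [86,-360,0,-72,90],
  [86,-387,0,-80,90],
])

```text
time_s: 12.95
position: [0.5889, 0.3783, 0.1803]
tcp_rot: [0.764, 0.645, -0.002, -0.001]
ft_force: [0.8, -0.7, 0.7]
gripper_width: 0.077
grasp_force: 0.0
```

Request:
send_rows([
  [0,0,0,-8,90],
  [0,0,0,-16,90],
  [0,0,0,-24,90],
  [0,0,0,-32,90],
  [0,0,0,-40,90],
  [0,0,0,-48,90],
  [0,0,0,-55,90],
  [0,0,0,-55,90],
  [0,0,0,-55,90],
  [0,0,0,-55,90],
])

```text
time_s: 13.95
position: [0.5893, 0.3761, 0.1823]
tcp_rot: [0.383, 0.924, -0.001, -0.001]
ft_force: [-0.1, 0.7, -0.1]
gripper_width: 0.0771
grasp_force: 0.0
```

```bash
python3 - <<'E'
from h import *
o=r.get_obs(); im=r.get_image("wrist")[:,:,::-1].copy(); cv2.imwrite("pics/w8.png",im)
print(o["position"],o["dq"],o["joint_positions"]); h=cv2.cvtColor(im,cv2.COLOR_BGR2HSV);k=cam("wrist",o)
uv,a,rr=blob(h,(100,190,150),(125,255,255),(285,205),90); p=cast(k,uv,.080);print("cap",uv,a,rr,p)
go([p[0],p[1],.022],135)
E
```

```text
[0.5893 0.3761 0.1823] [ 0.0007 -0.0066 -0.0033 -0.0001 -0.0012 -0.0086] [ 0.4232  0.3777  1.5522 -0.      1.2133 -0.3605]Traceback (most recent call last):
  File "<stdin>", line 4, in <module>
  File "h.py", line 11, in cast
    K,T=kt; d=T[:3,:3]@np.linalg.solve(K,[uv[0],uv[1],1]); p=T[:3,3]
                                          ~~^^^
TypeError: 'NoneType' object is not subscriptable
```

View pics/w8.png

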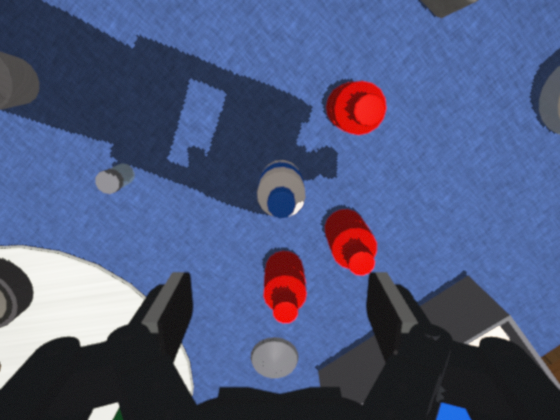

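The rinse bottle's cap is at (281,201), with reds at (357,107), (350,240) and (285,280). A part-open gripper keeps clear of all three.

```bash
python3 - <<'E'
from h import *
o=r.get_obs(); im=cv2.imread("pics/w8.png"); h=cv2.cvtColor(im,cv2.COLOR_BGR2HSV);k=cam("wrist",o)
uv,a,rr=blob(h,(105,200,60),(125,255,160),(281,201),20); p=cast(k,uv,.080);print("cap",uv,a,rr,p,cast(k,(281,201),.08))
go([p[0],p[1],.022],135)
E
```

```text
cap [280.8153 202.2215] 526.0 14.180541038513184 [0.5872 0.3806 0.08  ] [0.5867 0.3814 0.08  ]
shift [  4.7   1.7 160.6] turn -0.1 yaw 134.9 t 14.0
```

Request:
send_rows([
  [5,2,5,0,66],
  [5,2,10,0,66],
  [5,2,50,0,66],
  [5,2,90,0,66],
  [5,2,130,0,66],
  [5,2,160,0,66],
  [5,2,160,0,66],
  [5,2,160,0,0],
  [5,2,160,0,0],
  [5,2,160,0,0],
])

```text
time_s: 15.0
position: [0.5891, 0.382, 0.0263]
tcp_rot: [0.383, 0.924, 0.002, 0.002]
ft_force: [0.1, -0.3, -0.5]
gripper_width: 0.0382
grasp_force: 60.2
```

Request:
send_rows([
  [0,0,0,0,0],
  [0,0,0,0,0],
  [0,0,-10,0,0],
  [0,0,-40,0,0],
  [0,0,-80,0,0],
  [0,0,-120,0,0],
  [0,0,-120,0,0],
  [0,0,-120,0,0],
])

```text
time_s: 15.8
position: [0.5884, 0.3817, 0.1463]
tcp_rot: [0.383, 0.924, 0.002, 0.002]
ft_force: [-0.3, -0.2, -1.7]
gripper_width: 0.0381
grasp_force: 60.4
```

```bash
python3 - <<'E'
from h import *
o=r.get_obs()
print(o["position"],o["gripper_width"],o["grasp_force"])
go([.568,.0785,.146],135)
E
```

```text
[0.5884 0.3817 0.1463] 0.03814756525523468 60.362667163135484
shift [-199.9 -228.9    0.3] turn 0.0 yaw 135.0 t 15.8
```

Request:
send_rows([
  [-28,-32,0,0,0],
  [-56,-64,0,0,0],
  [-84,-96,0,0,0],
  [-112,-128,0,0,0],
  [-140,-160,0,0,0],
  [-168,-192,0,0,0],
  [-190,-218,0,0,0],
  [-200,-229,0,0,0],
  [-200,-229,0,0,0],
  [-200,-229,0,0,0],
])

```text
time_s: 16.8
position: [0.5666, 0.0785, 0.1426]
tcp_rot: [0.383, 0.924, 0.0, -0.001]
ft_force: [-0.7, 0.6, -1.3]
gripper_width: 0.0385
grasp_force: 60.6
```

Request:
send_rows([
  [0,0,0,0,0],
  [0,0,40,0,0],
  [0,0,80,0,0],
  [0,0,100,0,0],
  [0,0,108,0,0],
  [0,0,112,0,0],
  [0,0,112,0,0],
  [0,0,112,0,0],
])

```text
time_s: 17.6
position: [0.5684, 0.0781, 0.033]
tcp_rot: [0.382, 0.924, 0.001, 0.001]
ft_force: [-0.2, -1.0, -1.1]
gripper_width: 0.0386
grasp_force: 60.5
```

Request:
send_rows([
  [0,0,1,0,0],
  [0,0,1,0,0],
  [0,0,1,0,35],
  [0,0,1,0,66],
  [0,0,1,0,66],
  [0,0,1,0,66],
  [0,0,-30,0,66],
  [0,0,-75,0,66],
  [0,0,-120,0,66],
  [0,0,-150,0,66],
])

```text
time_s: 18.6
position: [0.5683, 0.0778, 0.1853]
tcp_rot: [0.383, 0.924, 0.001, 0.002]
ft_force: [0.9, 0.2, 0.1]
gripper_width: 0.0562
grasp_force: 0.0
```

Request:
send_rows([
  [0,0,0,0,100],
  [0,0,0,0,100],
  [0,0,0,0,100],
])

```text
time_s: 18.9
position: [0.5659, 0.0779, 0.1795]
tcp_rot: [0.383, 0.924, -0.001, -0.001]
ft_force: [-0.9, 0.7, -0.8]
gripper_width: 0.0853
grasp_force: 0.0
```

```bash
python3 - <<'E'
from h import *
o=r.get_obs(); im=r.get_image("wrist")[:,:,::-1].copy(); cv2.imwrite("pics/w9.png",im)
print(o["position"],o["dq"],o["gripper_width"]); h=cv2.cvtColor(im,cv2.COLOR_BGR2HSV);k=cam("wrist",o)
uv,a,rr=blob(h,(105,150,60),(125,255,255),(285,205),40); print("cap",uv,a,rr,uv is not None and cast(k,uv,.086))
go([.362,.277,.15],90)
E
```

```text
[0.5659 0.0779 0.1795] [-0.0006  0.0143  0.0099  0.0021  0.0009 -0.0004] 0.08525685750172042
cap [280.0408 213.5106] 604.5 15.228053092956543 [0.5672 0.0779 0.086 ]
shift [284.8  -3.2  29.1] turn 45.0 yaw 135.0 t 18.95
```

View pics/w9.png

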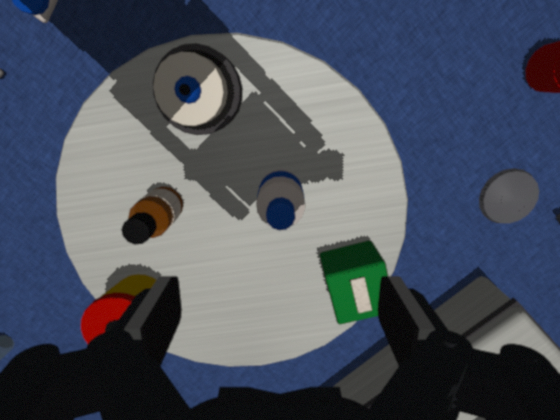

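The rinse bottle stands at (.567,.078), on its goal. Now the cup.

Request:
send_rows([
  [40,0,0,6,100],
  [80,0,5,12,100],
  [120,-1,10,18,100],
  [160,-2,15,24,100],
  [200,-3,20,30,100],
  [240,-3,29,37,100],
  [285,-3,29,45,100],
  [285,-3,29,45,100],
  [285,-3,29,45,100],
  [285,-3,29,45,100],
])

```text
time_s: 19.95
position: [0.3635, 0.2768, 0.1517]
tcp_rot: [0.707, 0.707, -0.001, -0.0]
ft_force: [0.5, 0.0, -0.4]
gripper_width: 0.0857
grasp_force: 0.0
```

```bash
python3 - <<'E'
from h import *
o=r.get_obs(); im=r.get_image("wrist")[:,:,::-1].copy(); cv2.imwrite("pics/w10.png",im)
print(o["position"],o["dq"],o["joint_positions"]); h=cv2.cvtColor(im,cv2.COLOR_BGR2HSV);k=cam("wrist",o)
uv,a,rr=blob(h,(0,0,50),(179,90,255),(285,205),70); p=cast(k,uv,.04);print("rim",uv,a,rr,p)
go([p[0],p[1],.008],90)
E
```

```text
[0.3635 0.2768 0.1517] [-0.0165 -0.0003 -0.0111  0.0005  0.0008  0.0042] [ 0.4282 -0.1233  2.1667 -0.0004  1.0992  0.4278]
rim [273.0791 201.1393] 3209.5 33.203468322753906 [0.3598 0.28   0.04  ]
shift [  3.4  -4.1 143.9] turn -0.0 yaw 90.0 t 20.0
```

View pics/w10.png

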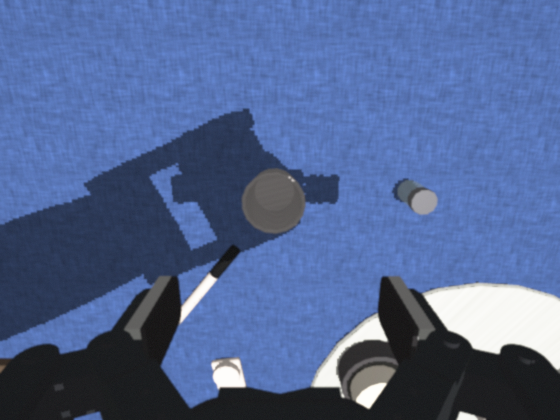

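The cup's rim is centred at (273,201). The pen tip at (237,250) is clear of the finger lane. Grip.

Request:
send_rows([
  [3,-4,30,0,100],
  [3,-4,70,0,100],
  [3,-4,110,0,100],
  [3,-4,135,0,100],
  [3,-4,142,0,100],
  [3,-4,142,0,100],
  [3,-4,142,0,0],
  [3,-4,142,0,0],
  [3,-4,142,0,0],
  [3,-4,142,0,0],
])

```text
time_s: 21.0
position: [0.3607, 0.2808, 0.0124]
tcp_rot: [0.707, 0.707, 0.001, 0.001]
ft_force: [-2.3, -1.2, 7.0]
gripper_width: 0.0467
grasp_force: 60.5
```

Request:
send_rows([
  [0,0,0,0,0],
  [0,0,0,0,0],
  [0,0,-10,0,0],
  [0,0,-40,0,0],
  [0,0,-80,0,0],
  [0,0,-125,0,0],
  [0,0,-125,0,0],
  [0,0,-125,0,0],
  [0,0,-125,0,0],
])

```text
time_s: 21.9
position: [0.3582, 0.2798, 0.1343]
tcp_rot: [0.707, 0.707, -0.001, -0.0]
ft_force: [-0.6, -0.9, -1.6]
gripper_width: 0.0466
grasp_force: 61.7
```

```bash
python3 - <<'E'
from h import *
o=r.get_obs(); im=r.get_image("wrist")[:,:,::-1].copy(); cv2.imwrite("pics/w11.png",im)
print(o["position"],o["gripper_width"],o["grasp_force"])
go([.615,-.0205,.136],90)
E
```

```text
[0.3582 0.2798 0.1343] 0.046584601730177484 61.74071872890636
shift [-300.2  257.    -2.3] turn 0.0 yaw 90.0 t 21.95
```

View pics/w11.png

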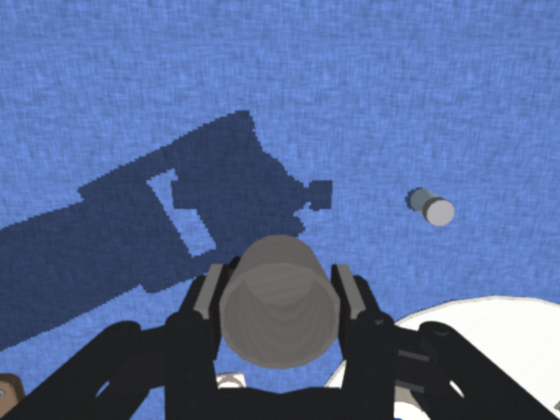

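The cup is held level, seen at (280,300).

Request:
send_rows([
  [-33,28,-5,0,0],
  [-66,57,-5,0,0],
  [-100,85,-5,0,0],
  [-133,114,-5,0,0],
  [-166,142,-5,0,0],
  [-200,171,-5,0,0],
  [-233,200,-5,0,0],
  [-266,228,-5,0,0],
  [-290,249,-5,0,0],
  [-300,257,-5,0,0],
])

```text
time_s: 22.95
position: [0.6168, -0.0221, 0.1379]
tcp_rot: [0.708, 0.706, -0.001, -0.001]
ft_force: [-0.9, 0.3, -0.8]
gripper_width: 0.0467
grasp_force: 61.8
```

Request:
send_rows([
  [0,0,0,0,0],
  [0,0,0,0,0],
  [0,0,0,0,0],
])

```text
time_s: 23.25
position: [0.6151, -0.0183, 0.1396]
tcp_rot: [0.707, 0.708, -0.0, -0.001]
ft_force: [0.3, -0.4, -1.7]
gripper_width: 0.0467
grasp_force: 61.8
```

```bash
python3 - <<'E'
from h import *
print(r.get_obs()["position"]); go([.615,-.0205,.0195],90)
E
```

```text
[ 0.6151 -0.0183  0.1396]
shift [ -2.2  -0.1 120.1] turn 0.1 yaw 90.1 t 23.25
```

Request:
send_rows([
  [-2,0,40,0,0],
  [-2,0,80,0,0],
  [-2,0,105,0,0],
  [-2,0,115,0,0],
  [-2,0,120,0,0],
  [-2,0,120,0,0],
  [-2,0,121,0,0],
  [-2,0,121,0,0],
])

```text
time_s: 24.05
position: [0.6176, -0.0219, 0.0211]
tcp_rot: [0.707, 0.707, 0.001, 0.001]
ft_force: [-0.5, -0.1, -0.2]
gripper_width: 0.0463
grasp_force: 61.8
```

Request:
send_rows([
  [0,0,0,0,40],
  [0,0,0,0,80],
  [0,0,0,0,80],
  [0,0,0,0,80],
  [0,0,-30,0,80],
  [0,0,-75,0,80],
  [0,0,-120,0,80],
  [0,0,-160,0,80],
  [0,0,-160,0,80],
  [0,0,-160,0,80],
])

```text
time_s: 25.05
position: [0.6171, -0.0219, 0.181]
tcp_rot: [0.707, 0.707, 0.001, 0.001]
ft_force: [-0.1, 1.0, -0.7]
gripper_width: 0.0687
grasp_force: 0.0
```

```bash
python3 - <<'E'
from h import *
o=r.get_obs(); im=r.get_image("wrist")[:,:,::-1].copy(); cv2.imwrite("pics/w12.png",im)
t=r.get_image("top")[:,:,::-1]; cv2.imwrite("pics/t12.png",t)
print(o["position"]); go([.350,-.293,.13],0)
k=cam("wrist",o); h=cv2.cvtColor(im,cv2.COLOR_BGR2HSV)
# cup: brightest structure hard on the pale tray; box, tub by colour
for n,lo,hi,z in(("box",(45,100,90),(80,255,255),.056),("tub",(0,120,80),(8,255,255),.061),("rinse",(105,150,60),(125,255,255),.086)):
    uv,a,rr=blob(h,lo,hi,(280,200),260); print(n,uv,a,rr,uv is not None and cast(k,uv,z))
e=cv2.HoughCircles(cv2.GaussianBlur(cv2.cvtColor(im,cv2.COLOR_BGR2GRAY),(5,5),1)[100:300,180:380],cv2.HOUGH_GRADIENT,1,30,param1=80,param2=18,minRadius=20,maxRadius=36)
print(None if e is None else [(c,cast(k,(c[0]+180,c[1]+100),.046)) for c in e[0][:3]])
E
```

```text
[ 0.6171 -0.0219  0.181 ]
shift [-271.4 -265.3   47.6] turn 90.0 yaw 90.0 t 25.15
box [361.0646  80.756 ] 5301.0 50.894596099853516 [0.678  0.0687 0.056 ]
tub [213.963  292.6614] 2087.5 38.94529342651367 [ 0.5618 -0.1045  0.061 ]
rinse [203.6268  66.9666] 868.5 18.398468017578125 [0.5703 0.0758 0.086 ]
[(array([96.5, 98.5, 27.3], dtype=float32), array([ 0.6163, -0.0235,  0.046 ])), (array([ 25.5, 195.5,  35.4], dtype=float32), array([ 0.5506, -0.1168,  0.046 ]))]
```

The cup is at (.616,-.023), within about 3 mm of its goal, and the box is confirmed at (.678,.069). Now the ring.

Request:
send_rows([
  [-30,-30,0,8,100],
  [-60,-60,0,16,100],
  [-90,-90,0,24,100],
  [-120,-120,0,32,100],
  [-150,-148,10,40,100],
  [-180,-177,20,48,100],
  [-210,-206,30,56,100],
  [-240,-235,40,64,100],
  [-271,-265,48,72,100],
  [-271,-265,48,80,100],
])

```text
time_s: 26.15
position: [0.3472, -0.2939, 0.128]
tcp_rot: [0.997, 0.081, -0.002, -0.002]
ft_force: [-0.3, 0.8, -0.7]
gripper_width: 0.085
grasp_force: 0.0
```

Request:
send_rows([
  [0,0,0,8,100],
  [0,0,0,10,100],
  [0,0,0,10,100],
  [0,0,0,10,100],
  [0,0,0,10,100],
])

```text
time_s: 26.65
position: [0.3512, -0.2923, 0.1305]
tcp_rot: [1.0, 0.001, -0.0, -0.001]
ft_force: [0.8, -0.5, 0.2]
gripper_width: 0.0856
grasp_force: 0.0
```

```bash
python3 - <<'E'
from h import *
o=r.get_obs(); im=r.get_image("wrist")[:,:,::-1].copy(); cv2.imwrite("pics/w13.png",im)
print(o["position"],o["dq"]); h=cv2.cvtColor(im,cv2.COLOR_BGR2HSV);k=cam("wrist",o)
m=cv2.inRange(h,np.array((5,120,40)),np.array((20,255,255))); m[290:]=0
c=max(cv2.findContours(m,0,1)[0],key=cv2.contourArea); e=cv2.fitEllipse(cv2.convexHull(c))
p=cast(k,e[0],.008); print("ring",e,p,"size mm",np.array(e[1])*(p[2]*0+o["position"][2]+.142-.008)/345*1000)
go([p[0],p[1],.004],0)
E
```

```text
[ 0.3512 -0.2923  0.1305] [ 0.0019 -0.0067 -0.0057  0.0002 -0.0017  0.0024]
ring ((280.93634033203125, 208.3596954345703), (58.668113708496094, 59.36683654785156), 134.937744140625) [ 0.3463 -0.2938  0.008 ] size mm [44.9835 45.5193]
shift [ -4.9   1.4 126.8] turn 0.1 yaw 0.1 t 26.7
```

Request:
send_rows([
  [-5,1,30,0,100],
  [-5,1,70,0,100],
  [-5,1,105,0,100],
  [-5,1,122,0,100],
  [-5,1,129,0,100],
  [-5,1,129,0,100],
  [-5,1,129,0,0],
  [-5,1,129,0,0],
  [-5,1,129,0,0],
  [-5,1,129,0,0],
])

```text
time_s: 27.7
position: [0.3472, -0.2948, 0.0043]
tcp_rot: [1.0, 0.0, 0.001, 0.001]
ft_force: [-2.3, 2.1, 7.0]
gripper_width: 0.0447
grasp_force: 60.3
```

Request:
send_rows([
  [0,0,0,0,0],
  [0,0,0,0,0],
])

```text
time_s: 27.9
position: [0.3472, -0.2948, 0.0043]
tcp_rot: [1.0, 0.0, 0.001, 0.001]
ft_force: [-1.8, 1.8, 7.9]
gripper_width: 0.0451
grasp_force: 60.3
```

Request:
send_rows([
  [0,0,-10,0,0],
  [0,0,-40,0,0],
  [0,0,-80,0,0],
  [0,0,-120,0,0],
  [0,0,-140,0,0],
  [0,0,-140,0,0],
  [0,0,-140,0,0],
  [0,0,-140,0,0],
])

```text
time_s: 28.7
position: [0.3456, -0.2927, 0.1407]
tcp_rot: [1.0, 0.0, -0.001, -0.001]
ft_force: [-0.5, 0.1, 0.6]
gripper_width: 0.0445
grasp_force: 61.5
```

```bash
python3 - <<'E'
from h import *
o=r.get_obs(); im=r.get_image("wrist")[:,:,::-1].copy(); cv2.imwrite("pics/w14.png",im)
p=o["position"]; print(p,o["gripper_width"],o["grasp_force"]); h=cv2.cvtColor(im,cv2.COLOR_BGR2HSV);k=cam("wrist",o)
m=cv2.inRange(h,np.array((5,120,40)),np.array((20,255,255)))
c=max(cv2.findContours(m,0,1)[0],key=cv2.contourArea); e=cv2.fitEllipse(cv2.convexHull(c)); print(e)
for z in(0,.007,.014): print(z,cast(k,e[0],p[2]-.003+z)-p)
go([.4585,.089,.14],0)
E
```

```text
[ 0.3456 -0.2927  0.1407] 0.04450073755188091 61.47266138345003
((278.95599365234375, 285.3633117675781), (103.02213287353516, 107.37213897705078), 83.48383331298828)
0 [-0.0042 -0.0002 -0.003 ]
0.007 [-0.0001 -0.0002  0.004 ]
0.014 [ 0.0041 -0.0002  0.011 ]
shift [ 113.  -381.7    0.5] turn 0.0 yaw 0.0 t 28.75
```

The ring is held, centred under the TCP to about 1 mm. I'll stop beside the eye for a fresh fix.

Request:
send_rows([
  [14,-37,0,0,0],
  [28,-74,0,0,0],
  [42,-111,0,0,0],
  [56,-148,0,0,0],
  [70,-185,0,0,0],
  [84,-222,0,0,0],
  [98,-259,0,0,0],
  [112,-293,0,0,0],
  [112,-293,0,0,0],
  [112,-293,0,0,0],
])

```text
time_s: 29.75
position: [0.4575, -0.0001, 0.1408]
tcp_rot: [1.0, 0.001, -0.002, -0.0]
ft_force: [-0.9, -0.5, 0.7]
gripper_width: 0.0443
grasp_force: 61.5
```

Request:
send_rows([
  [0,0,0,0,0],
  [0,0,0,0,0],
  [0,0,0,0,0],
])

```text
time_s: 30.05
position: [0.4581, -0.0017, 0.1422]
tcp_rot: [1.0, -0.001, -0.0, 0.0]
ft_force: [0.3, 0.1, -0.4]
gripper_width: 0.0444
grasp_force: 61.5
```

```bash
python3 - <<'E'
from h import *
o=r.get_obs(); im=r.get_image("wrist")[:,:,::-1].copy(); cv2.imwrite("pics/w15.png",im)
p=o["position"]; print(p,o["gripper_width"],o["dq"]); h=cv2.cvtColor(im,cv2.COLOR_BGR2HSV);k=cam("wrist",o)
K,T=k; q=np.linalg.inv(T)@[.4585,.0892,.055,1]; s=(K@q[:3]); s=s[:2]/s[2]; print("expect",s)
uv,a,rr=blob(h,(100,130,30),(130,255,255),s,22); print("cornea",uv,a,rr,uv is not None and cast(k,uv,.057))
go([.4585,.0892,.0585],0)
E
```

```text
[ 0.4581 -0.0017  0.1422] 0.04436843042346452 [ 0.0018 -0.0025 -0.0023  0.0026  0.0007 -0.0011]
expect [149.9551 217.2846]
cornea [149.3319 216.5152] 461.0 12.980854988098145 [0.4598 0.0888 0.057 ]
shift [  0.2 -90.8  83.8] turn -0.1 yaw -0.1 t 30.1
```

Request:
send_rows([
  [1,-45,0,0,0],
  [1,-85,0,0,0],
  [1,-91,0,0,0],
  [1,-91,0,0,0],
  [1,-91,0,0,0],
  [1,-91,40,0,0],
  [1,-91,65,0,0],
  [1,-91,78,0,0],
  [1,-91,83,0,0],
  [1,-91,83,0,0],
])

```text
time_s: 31.1
position: [0.4596, 0.0896, 0.0593]
tcp_rot: [1.0, -0.0, -0.0, 0.0]
ft_force: [0.4, 0.1, 0.1]
gripper_width: 0.0447
grasp_force: 61.6
```

Request:
send_rows([
  [0,0,0,0,0],
  [0,0,0,0,0],
])

```text
time_s: 31.3
position: [0.4605, 0.0901, 0.0607]
tcp_rot: [1.0, 0.0, 0.001, 0.0]
ft_force: [-0.1, -0.9, -0.9]
gripper_width: 0.0446
grasp_force: 61.6
```

Request:
send_rows([
  [0,0,1,0,0],
  [0,0,2,0,0],
  [0,0,3,0,0],
  [0,0,3,0,0],
])

```text
time_s: 31.7
position: [0.4597, 0.0903, 0.0573]
tcp_rot: [1.0, 0.0, 0.0, 0.0]
ft_force: [-2.9, -0.1, 5.5]
gripper_width: 0.0447
grasp_force: 62.1
```

Contact at 5.5 N, so the ring is resting on the eye. Release and rise.

Request:
send_rows([
  [0,0,0,0,40],
  [0,0,0,0,70],
  [0,0,0,0,100],
  [0,0,0,0,100],
  [0,0,0,0,100],
  [0,0,-30,0,100],
  [0,0,-75,0,100],
  [0,0,-110,0,100],
  [0,0,-110,0,100],
  [0,0,-110,0,100],
])

```text
time_s: 32.7
position: [0.4598, 0.0902, 0.1671]
tcp_rot: [1.0, 0.0, 0.001, 0.0]
ft_force: [0.2, -0.2, -0.1]
gripper_width: 0.0856
grasp_force: 0.0
```

Request:
send_rows([
  [0,0,0,0,100],
  [0,0,0,0,100],
  [0,0,0,0,100],
])

```text
time_s: 33.0
position: [0.4585, 0.0902, 0.1648]
tcp_rot: [1.0, 0.0, -0.001, -0.0]
ft_force: [-0.3, 0.4, -1.0]
gripper_width: 0.0854
grasp_force: 0.0
```

```bash
python3 - <<'E'
from h import *
o=r.get_obs(); im=r.get_image("wrist")[:,:,::-1].copy(); cv2.imwrite("pics/w16.png",im)
p=o["position"]; print(p,o["gripper_width"],o["dq"]); h=cv2.cvtColor(im,cv2.COLOR_BGR2HSV);k=cam("wrist",o)
m=cv2.inRange(h,np.array((5,120,30)),np.array((20,255,255))); m[290:]=0
c=max(cv2.findContours(m,0,1)[0],key=cv2.contourArea); e=cv2.fitEllipse(cv2.convexHull(c)); print("ring",e,cast(k,e[0],.062),np.array(e[1])*(p[2]+.142-.062)/345)
uv,a,rr=blob(h,(100,130,10),(130,255,255),e[0],20); print("cornea",uv,a,rr,cast(k,uv,.058))
E
```

```text
[0.4585 0.0902 0.1648] 0.08538677608068916 [-0.0005 -0.0036 -0.0073  0.0004  0.004  -0.0011]
ring ((278.97003173828125, 209.4895477294922), (62.772212982177734, 63.96310043334961), 96.61959838867188) [0.4591 0.0901 0.062 ] [0.0445 0.0454]
cornea [279.1305 206.2687] 387.0 11.607101440429688 [0.4603 0.09   0.058 ]
```

```bash
python3 - <<'E'
from h import *
h=cv2.cvtColor(r.get_image("scene")[:,:,::-1].copy(),cv2.COLOR_BGR2HSV); k=cam("scene")
def at(p): K,T=k; q=K@(np.linalg.inv(T)@[*p,1])[:3]; return q[:2]/q[2]
for n,lo,hi,p in(("spare",(45,100,60),(80,255,255),(.587,-.3715,.07)),("rinse",(100,130,60),(125,255,255),(.567,.078,.084)),("amber",(5,100,50),(20,255,255),(.504,-.011,.036)),("ring",(5,120,60),(20,255,255),(.459,.09,.06))):
    uv,a,rr=blob(h,lo,hi,at(p),12); print(n,uv,a,uv is not None and cast(k,uv,p[2]))
E
```

```text
spare [129.0866 218.3939] 38.5 [ 0.5871 -0.3715  0.07  ]
rinse [289.538  205.9532] 28.5 [0.5733 0.0767 0.084 ]
amber [259.0472 196.4906] 53.0 [ 0.4955 -0.0103  0.036 ]
ring [292.9861 180.5197] 144.0 [0.4585 0.0914 0.06  ]
```

```bash
python3 -c "
from station import r
print(r.job_done())"
```

```text
the job is handed in; nothing more can be done
None
```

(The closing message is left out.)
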